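Flip the scale's cover over and switch it on

ROBOT

A 6-joint arm with a two-finger parallel gripper is mounted at the origin on the work surface. World frame = base frame: x ahead of the robot, y to its left, z up, the work surface at z = 0. Lengths are in mm, angles in rad, forces in N, time in s.
With the tool pointing down it reaches from about 350 to 800 mm from the base axis. Payload 7.3 kg.
Tool frame: the origin (TCP) lies at the very end of the fingers, on their centre line; the grasp point (between the pads) lies 19 mm behind it (arm.grip_point_offset is the distance from the TCP to the grasp point, in mm); z points along the fingers, y is the line along which they close (so a half turn about z gives the same grasp; the last joint's range is limited). The gripper opens to 85 mm and grips with 20 to 120 N. Pads are 22 mm wide; open, the fingers measure 114 mm over their backs; the gripper's body (76 mm by 85 mm) begins 54 mm behind the grasp point. The pads swing forward as they close: fully open they stand 13 mm farther back than shut.
Start: joints at [1.171, 0.342, 1.524, -0, 1.275, -0.146], TCP at [131.804, 508.208, 194.622] pointing down, gripper open.
Joint ranges: [-2.53, 2.53], [-0.77, 2.02], [0.04, 2.7], [-1, 4.14], [0.28, 2.66], [-3.11, 3.11]. Speed limits (rad/s): [2.57, 2.57, 3.14, 3.14, 3.14, 3.14].

INTERFACE

Orientations are given as a unit quaternion [w, x, y, z].
In Python, from plant import telemetry, camera, close_job, arm gives the robot as it stands.
- The arm moves only by the shell command python3 -m inch 'ROWS' [OPENING] [FORCE]. ROWS is JSON, a list of rows, each an object with "slide": the shift along the tool's x, y, z in mm, a list of three; "angular": the turn, a rotation vector about the tool's x, y, z in rad, a list of three. A call has exactly 8 rows; each row shifts and turns the commanded pose from where the row before left it, along the tool's axes as they then stand; what a row does not reach is not made up. A row lasts 1/8 s, in which the tool goes at most 62.5 mm and 10.7 degrees, less where a joint would pass 70% of its speed; a pose out of reach is approached as far as the arm can. A call is refused whole if a number of a shift passes 62.5 or a number of a turn 0.188, either way. A call with a gripper value outside its range is refused whole. OPENING is the opening, from 0 (shut) to 1 (fully open), set as the call begins (- or left out, the last holds). The fingers move at their own pace and stop on an object; FORCE is the grip in N (left out, the last holds). Time passes only in rows, so rows that do not move let the fingers close, or fill a call up. It gives the time, the measured TCP pose, the force, the opening and the grip force at its end, in the units of the state.
- telemetry.get_obs(): the state, without advancing time (a new reading comes with each control period).
- camera(name): name is "side" or "top" or "wrist"; returns a dict with "img" (384x512x3 uint8, blue, green, red), "range_z" (384x512 float32, mm along the optical axis (not along the pixel's ray), 0 where there is no reading), "fx", "fy", "cx", "cy" (pixels), "view" (4x4, takes a point from world to camera coordinates); the wrist camera has in their place "T_tool_cam" (4x4, takes a point from camera to tool coordinates, whose origin is the TCP and whose axes are the flange's). Camera axes: x right, y down, z forward; pixel columns grow to the right and rows downward; lengths in mm; the calibration is good to about 2 mm. A picture is of the moment at which its call begins: read the wrist's pose just before it.
- close_job(): hands the job in; it is judged then, once.
The state is a dict: "t": time; "joint_positions": joint angles; "qd": joint speeds; "effort": joint torques, N m; "eef_pos": TCP position; "orientation": TCP orientation; "ft_force": force on the tool from outside, world axes, zero at the start; "moment": the same for the moment, N m; "grip_width": finger opening in mm; "grasp_force": force on a finger pad.
Only numpy, scipy, OpenCV 4.12 (cv2) and the standard library are available. Lean on these libraries where they do the work, as an engineer would, in place of code of your own. Each camera call takes 0.05 s, during which the arm holds its last target. There are 200 camera calls.

TASK

The folding scale's metal cover has been left ajar: without gripping it, push it with the fingers up and over the spine until it lies flat on the black rest deck on the other side, not slamming it. Then press the big round key all the way down to switch the scale on, and let it come up again. Do not press the small key, do not lift or shove the scale, and leave the things around it alone.

Things in the scene. Friction and masses are not known exactly. Their poses are not given: they have to be found in the camera images.
- scale: a folding bench scale, loose on rubber feet (4 kg), 210 mm along its x, 270 mm along y. Origin: on the table under the middle of its spine; z up, x along the spine, away from the front console (x = -83 to -125 mm, 32 mm high). +y half: square steel pan and two white keys; -y half: black rest deck. The spine's two cheeks rise to 64 mm
- pan_top (a point): centre of the top of the steel weighing pan (100 mm along x, 112 mm along y), at x = 30, y = 68 mm of the scale, 50 mm above the table. Between pan and console lies the key panel, 40 mm above the table
- deck_top (a point): centre of the top of the black rest deck (160 mm along x, 112 mm along y), at x = 0, y = -71 mm of the scale, 52 mm above the table
- cover (a joint): angle (rad) of the metal cover leaf: 0 = shut over pan and keys, pi/2 = upright, pi = flat on the rest deck (stop). Plate 150 mm along the spine, 6 mm thick, reaching 122 mm from the hinge line, 0.13 kg. The free edge goes from +y up and over to -y of the scale. Stiff hinge (0.15 N m, 1 to 3 N at the edge): it stays at any angle. Starts at 0.7 to 1.1
- spine (a point): point on the hinge line at the middle of the spine, 58 mm above the table; turns with the scale (x along the hinge line)
- cover_edge (a point): middle of the cover leaf's free edge, 122 mm from the hinge line; moves with the leaf
- cover_inner: the leaf's inner skin (the face towards the pan when shut, facing up when flipped over); origin on the hinge line, its y points from the hinge line to the free edge
- cover_outer: the leaf's outer skin (the face that comes to lie on the rest deck); same origin and axes as cover_inner
- big_key_top (a point): centre of the top of the big round key (28 mm across), at x = -55, y = 95 mm of the scale, 50 mm above the table when up
- big_key (a joint): travel of the big key (m): 0 = up, 0.005 = fully down, at about 5 N; it springs back
- small_key_top (a point): centre of the top of the small round key (14 mm across), at x = -55, y = 30 mm of the scale, 50 mm above the table when up
- small_key (a joint): travel of the small key (m): 0 = up, 0.005 = fully down, at about 5 N; it springs back
- weight_big: a steel knob weight, 38 mm across and 56 mm tall, standing close to one side of the scale; a bystander
- weight_small: a steel knob weight, 30 mm across and 44 mm tall, standing close to the other side of the scale; a bystander
- jar: a closed white jar, 60 mm across and 85 mm tall, standing behind the scale; a bystander
- ring_tool: a blue ring-handled bar lying flat, about 265 mm long, 14 mm thick, left of the scale; its origin lies near the bar's middle; a bystander
- ladle: a steel spoon lying flat, 240 mm long, right of the scale; a bystander
- parts_box: a small open grey box, 110 x 80 x 40 mm, right of the scale; a bystander

How it is judged (in metres and radians):
On the way, in this order (a step that is already met when the one before it is completed fails the run):
1. the cover lies flat on the rest deck (value of joint cover above 3.05 rad), for 0.2 s.
2. the big key is pressed down, the cover lying flat (value of joint big_key above 0.0035 m and value of joint cover above 3.05 rad), for 0.1 s.
At the end, for the whole second after the job is handed in: The cover lies flat on the rest deck (within 0.09 rad of its stop), the big key has been pressed at least 3.5 mm with the cover flat and is up again, the small key is up, the scale stands level within 20 mm of where it was, and everything is at rest (value of joint cover above 3.05 rad and value of joint each of big_key, small_key below 0.001 m and distance of scale from where it was at the start of the episode below 0.02 m and angle between scale's own z axis and vertical below 0.03 rad and linear speed of scale below 0.01 m/s and linear speed of each of weight_big, weight_small, jar, ring_tool, ladle, parts_box below 0.02 m/s); the robot touches nothing.
It fails at once if the small key is pressed (more than 2.5 mm) (value of joint small_key above 0.0025 m).
It fails at once if the cover is slammed (faster than 5 rad/s) (velocity of joint cover above 5 rad/s or velocity of joint cover below -5 rad/s).
It fails at once if the cover is gripped (more than 4 N of the fingers on both of its faces at once) (contact force between the fingers and cover_inner above 4 N and contact force between the fingers and cover_outer above 4 N).
It fails at once if the scale is lifted or shoved (more than 20 mm) or tipped (distance of scale from where it was at the start of the episode above 0.02 m or angle between scale's own z axis and vertical above 0.12 rad).
It fails at once if a bystander is moved more than 30 mm or toppled (distance of any of weight_big, weight_small, jar, ring_tool, ladle, parts_box from where it was at the start of the episode above 0.03 m or angle between any of weight_big, weight_small, jar, ring_tool, ladle, parts_box's own z axis and vertical above 0.5 rad).
It also fails if it takes over 42 s, if anything falls off the work surface, if the arm or the gripper's body presses on something with over 40 N, if the wrist force passes 120 N, or if a joint passes its speed limit or range.

## Working session

There is one attempt and no reset: what is moved stays moved. The work goes in short steps, Python scripts to look and compute and a shell command to move; the robot and the scene stay as the last step left them, time stands still between calls to the robot, and variables do not carry over. Pictures are saved under pics/ and viewed, at most 10 in all, crops included, and the job is handed in when it is done.

```bash
mkdir -p pics; ls
cat > h.py <<'E'
import numpy as np, cv2
from scipy.spatial.transform import Rotation as R
from plant import telemetry, camera, close_job, arm
def cloud(c):
    z=c["range_z"]; v,u=np.mgrid[:z.shape[0],:z.shape[1]]
    P=np.stack([(u-c["cx"])/c["fx"]*z,(v-c["cy"])/c["fy"]*z,z],-1)
    T=np.linalg.inv(c["view"]); W=P@T[:3,:3].T+T[:3,3]; W[z==0]=np.nan
    return W
def pose():
    o=telemetry.get_obs(); q=o["orientation"]
    return np.array(o["eef_pos"]),R.from_quat([q[1],q[2],q[3],q[0]]),o
E
python3 - <<'E'
from h import *
p,r,o=pose(); print(o); print(r.as_matrix().round(3))
for n in("top","side"):
    c=camera(n); cv2.imwrite(f"pics/{n}0.png",c["img"]); np.savez(f"{n}0.npz",**c); print(n,c["fx"],c["view"].round(3).tolist())
E
```

```text
pics
{'t': 0.0, 'joint_positions': array([ 1.17098221e+00,  3.42722803e-01,  1.52502200e+00, -1.83660397e-05,
        1.27540919e+00, -1.45989088e-01]), 'qd': array([-0.00038673,  0.0008784 , -0.00037881,  0.00068201, -0.00068321,
        0.00049603]), 'effort': array([ 9.68659551e-04, -4.33698535e+01, -2.46006685e+01, -1.87242631e-04,
        8.08280805e-03, -4.14956423e-05]), 'eef_pos': array([131.62831963, 507.75219504, 193.92422987]), 'orientation': array([-2.01953644e-04,  1.26569401e-01,  9.91957447e-01, -7.54148156e-04]), 'ft_force': array([-0.73095198,  1.52794484,  0.18088629]), 'moment': array([-0.00097314, -0.00718409, -0.03275996]), 'grasp_force': 0.0, 'grip_width': 85.04397292412179}
[[-0.968  0.251 -0.001]
 [ 0.251  0.968 -0.001]
 [ 0.    -0.002 -1.   ]]
top 372.28943777977827 [[0.028, -1.0, -0.009, -10.622], [-0.996, -0.027, -0.083, 542.19], [0.083, 0.011, -0.997, 1189.434], [0.0, 0.0, 0.0, 1.0]]
side 356.6297711424609 [[0.989, -0.145, -0.009, -553.0], [-0.091, -0.568, -0.818, 116.285], [0.114, 0.81, -0.575, 1050.875], [0.0, 0.0, 0.0, 1.0]]
```

View pics/top0.png

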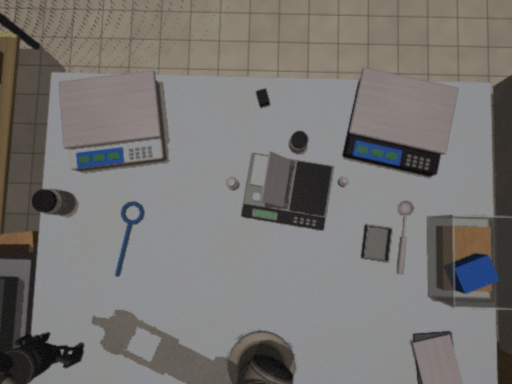

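View pics/side0.png

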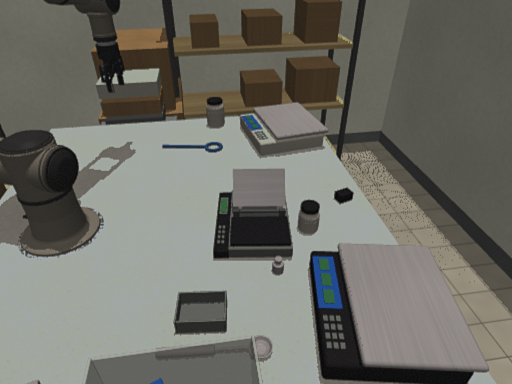

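The top view shows the scale at about (289,190), with the console toward the robot (row 215), the deck on the right and the leaf ajar at (265-292,153-208). The weights are at (233,183) and (343,182), and the jar is at (299,141). The side view shows the leaf standing up at about (260,188). Next I'll measure the poses.

Run:
```python
from h import *
c=dict(np.load("top0.npz")); W=cloud(c); im=c["img"].astype(int)
u0,v0,u1,v1=236,146,340,234
w=W[v0:v1,u0:u1]; g=im[v0:v1,u0:u1].sum(-1)
# dark, scale: deck+console
m=((g<200)&(w[...,2]>15)&(w[...,2]<75)).astype(np.uint8)
n,l,s,ce=cv2.connectedComponentsWithStats(m)
for i in range(1,n):
    if s[i,4]>60:
        P=w[l==i]; print(i,s[i],P.mean(0).round(),np.percentile(P[:,2],[5,50,95]).round(1)); print(cv2.minAreaRect(P[:,:2].astype(np.float32)))
# whole scale footprint: z 20..75
m=((w[...,2]>18)&(w[...,2]<160)).astype(np.uint8); n,l,s,ce=cv2.connectedComponentsWithStats(m)
for i in range(1,n):
    if s[i,4]>15:
        P=w[l==i]; print('fp',s[i],P.mean(0).round(),np.percentile(P[:,2],[5,50,98]).round(1)); print(cv2.minAreaRect(P[:,:2].astype(np.float32)))
for n_ in("top","side"):
    c=dict(np.load(n_+"0.npz")); W=cloud(c)
    m=(W[...,2]>78)&(W[...,2]<200)&(W[...,0]>330)&(W[...,0]<720)&(abs(W[...,1]+60)<220)
    print(n_,m.sum())
    n,l,s,ce=cv2.connectedComponentsWithStats(m.astype(np.uint8))
    for i in range(1,n):
        if s[i,4]>15:
            P=W[l==i]; ctr=P.mean(0); U,S,V=np.linalg.svd(P-ctr,full_matrices=False); print(s[i],ctr.round(1),'normal',V[2].round(3),'long',V[0].round(3),P.min(0).round(),P.max(0).round())
```

```text
2 [   6   15   90   69 2558] [ 537. -118.   46.] [30.1 50.6 55.4]
((556.0732421875, -68.61128234863281), (265.2220458984375, 206.40814208984375), 81.97643280029297)
4 [ 49  19   9  38 111] [578. -72.  65.] [60.  64.3 70.8]
((577.9527587890625, -72.52169799804688), (10.832841873168945, 119.10494995117188), 81.9419174194336)
fp [54  0 17  7 95] [ 692. -100.   54.] [25.3 55.3 87.3]
((693.867431640625, -100.5260238647461), (51.61514663696289, 15.919587135314941), 87.09227752685547)
fp [   5    6   93   79 5451] [554. -70.  61.] [ 31.1  50.9 153.6]
((556.7339477539062, -70.63133239746094), (270.0650939941406, 210.51348876953125), 81.9301528930664)
fp [ 0 33  3  9 18] [578.  94.  33.] [26.2 34.3 39.2]
((578.5369262695312, 93.48412322998047), (25.523883819580078, 5.9978928565979), 1.1252684593200684)
top 1205
[291 138  17  10 135] [ 706.4 -101.3   85.1] normal [ 0.039 -0.023 -0.999] long [-0.002 -1.     0.022] [ 691. -126.   79.] [720. -75.  91.]
[ 261  152   29   55 1070] [581.7 -28.5 121.6] normal [ 0.112  0.78  -0.615] long [-0.991  0.131 -0.014] [505. -71.  78.] [660.  12. 162.]
side 1904
[ 233  169   52   36 1780] [581.6 -29.5 117.4] normal [-0.111 -0.787  0.607] long [ 0.99  -0.144 -0.007] [504. -71.  78.] [659.  13. 158.]
[301 200  13  13 124] [ 706.2 -104.1   84.2] normal [-0.044 -0.045  0.998] long [0.005 0.999 0.045] [ 690. -127.   79.] [720. -76.  87.]
```

Both views agree. The scale origin is about (576.5,-73.4) with yaw -8.07°, and the cover is at about 0.9 rad. I'll align the yaw, shut the gripper and move to just off the free edge.

```bash
python3 -m inch '[{"slide":[0,0,0],"angular":[0,0,-0.113]},{"slide":[-35,-26.5,0],"angular":[0,0,0]},{"slide":[-35,-26.5,0],"angular":[0,0,0]},{"slide":[-35,-26.5,0],"angular":[0,0,0]},{"slide":[-35,-26.5,0],"angular":[0,0,0]},{"slide":[-35,-26.5,0],"angular":[0,0,0]},{"slide":[-35,-26.5,0],"angular":[0,0,0]},{"slide":[-35,-26.5,0],"angular":[0,0,0]}]' 0 30
python3 -m inch '[{"slide":[-35,-26.5,0],"angular":[0,0,0]},{"slide":[-35,-26.5,0],"angular":[0,0,0]},{"slide":[-35,-26.5,0],"angular":[0,0,0]},{"slide":[-35,-26.5,0],"angular":[0,0,0]},{"slide":[-35,-26.5,0],"angular":[0,0,0]},{"slide":[-35,-26.5,0],"angular":[0,0,0]},{"slide":[-35,-26.5,0],"angular":[0,0,0]},{"slide":[0,0,0],"angular":[0,0,0]}]'
cat >> h.py <<'E'
O=np.array([576.5,-73.4,0]); A=np.deg2rad(-8.07); RS=np.array([[np.cos(A),-np.sin(A),0],[np.sin(A),np.cos(A),0],[0,0,1]])
def rep():
    p,r,o=pose(); print("t",o["t"],"tcp in scale",(RS.T@(p-O)).round(1),"axes in scale",(RS.T@r.as_matrix()).round(3).tolist(),"F",(RS.T@o["ft_force"]).round(1),"w",o["grip_width"])
E
python3 -c "
from h import *
rep(); c=camera('side'); cv2.imwrite('pics/s1.png',cv2.resize(c['img'][80:280,150:400],None,fx=3,fy=3))"
```

```text
t: 1.1
eef_pos: [349.0, 288.9, 194.4]
orientation: [-0.0, 0.07, 0.998, -0.0]
ft_force: [0.6, 0.2, 0.3]
grip_width: 0.4
grasp_force: 0.0
t: 2.1
eef_pos: [566.1, 69.8, 193.5]
orientation: [-0.0, 0.072, 0.997, -0.0]
ft_force: [0.0, 0.9, -0.2]
grip_width: 0.1
grasp_force: 0.0
t 2.1 tcp in scale [-30.4 140.3 193.5] axes in scale [[-1.0, 0.003, -0.001], [0.003, 1.0, -0.0], [0.001, -0.0, -1.0]] F [-0.1  0.9 -0.2] w 0.082861265622496
```

View pics/s1.png

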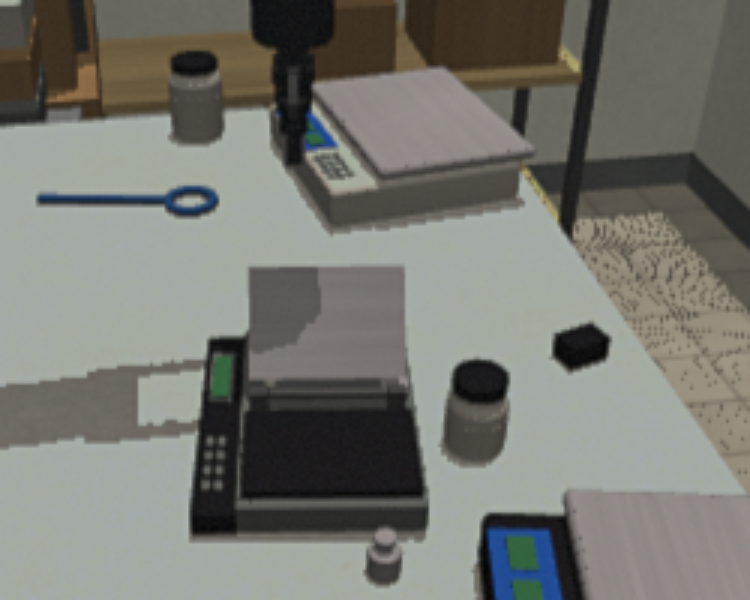

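The view shows the gripper shut and clear, high and on the far +y side of the leaf. The leaf is still ajar with its edge at about (325,268) in the crop, and the scale is undisturbed. Next I'll lower and begin the push.

```bash
python3 -m inch '[{"slide":[-7.5,-6,17],"angular":[0,0,0]},{"slide":[-7.5,-6,17],"angular":[0,0,0]},{"slide":[-7.5,-6,17],"angular":[0,0,0]},{"slide":[-7.5,-6,17],"angular":[0,0,0]},{"slide":[0,-8,0],"angular":[0,0,0]},{"slide":[0,-8,0],"angular":[0,0,0]},{"slide":[0,-8,-2],"angular":[0,0,0]},{"slide":[0,-8,-3],"angular":[0,0,0]}]'; python3 -c "
from h import *
rep()"
```

```text
t: 3.15
eef_pos: [586.9, 11.9, 132.5]
orientation: [0.001, 0.07, 0.998, 0.0]
ft_force: [0.1, 0.0, 0.4]
grip_width: -0.1
grasp_force: 0.0
t 3.15 tcp in scale [ -1.7  85.9 132.5] axes in scale [[-1.0, 0.0, 0.001], [0.0, 1.0, 0.0], [-0.001, 0.0, -1.0]] F [0.1 0.  0.4] w -0.12803882245384368
```

```bash
python3 -m inch '[{"slide":[0,-8,-3],"angular":[0,0,0]},{"slide":[0,-8,-3],"angular":[0,0,0]},{"slide":[0,-8,-3],"angular":[0,0,0]},{"slide":[0,-8,-3],"angular":[0,0,0]},{"slide":[0,-8,-3],"angular":[0,0,0]},{"slide":[0,-8,-2],"angular":[0,0,0]},{"slide":[0,-8,-2],"angular":[0,0,0]},{"slide":[0,-8,-1],"angular":[0,0,0]}]'; python3 -c "
from h import *
rep(); c=camera('side'); W=cloud(c); cv2.imwrite('pics/s2.png',cv2.resize(c['img'][80:280,150:400],None,fx=3,fy=3))"
```

```text
t: 4.15
eef_pos: [577.7, -51.5, 151.7]
orientation: [0.0, 0.07, 0.998, 0.0]
ft_force: [0.4, 0.0, -0.1]
grip_width: -0.3
grasp_force: 0.0
t 4.15 tcp in scale [ -1.9  21.9 151.7] axes in scale [[-1.0, -0.0, 0.0], [-0.0, 1.0, 0.0], [-0.0, 0.0, -1.0]] F [ 0.4  0.1 -0.1] w -0.25256088094866724
```

View pics/s2.png

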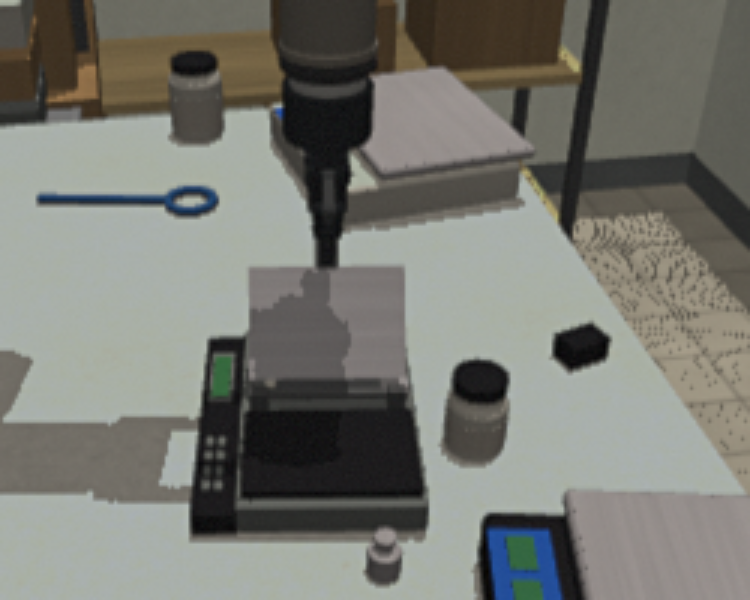

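The picture shows the finger behind the leaf, tip at about (327,265). The leaf edge at row 268 looks barely changed and the force is near zero, so I'll check the leaf angle from the depth.

```bash
cat >> h.py <<'E'
def leaf():
    for n in("top","side"):
        S=(cloud(camera(n))-O)@RS
        for s0,a,b in((-1,-68,-35),(1,25,68)):
            m=(S[...,0]>a)&(S[...,0]<b)&(abs(S[...,1])<130)&(S[...,2]>66)&(S[...,2]<200)
            P=S[m]; 
            if len(P)<30: print(n,'few'); continue
            th=np.arctan2(P[:,2]-58,P[:,1]); rr=np.hypot(P[:,2]-58,P[:,1]); k=rr>50
            print(n,s0,k.sum(),"theta",np.median(th[k]).round(3),"top z",np.percentile(P[:,2],97).round(1),"y at top",P[P[:,2]>np.percentile(P[:,2],90),1].mean().round(1))
E
python3 -c "
from h import *
leaf()"
```

```text
top -1 185 theta 0.952 top z 156.9 y at top 72.2
top few
side -1 283 theta 0.932 top z 154.8 y at top 70.8
side 1 375 theta 0.932 top z 153.6 y at top 70.5
```

Run:
```python
from h import *
rep(); p,r,o=pose()
for n in("side","top"):
    c=camera(n); S=(cloud(c)-O)@RS; im=c["img"].astype(int).sum(-1)
    q=c["view"]@np.r_[p,1]; print(n,"tcp px",(c["fx"]*q[0]/q[2]+c["cx"]).round(1),(c["fy"]*q[1]/q[2]+c["cy"]).round(1))
    m=(abs(S[...,0])<25)&(abs(S[...,1])<150)&(S[...,2]>140)&(S[...,2]<330)
    for z in range(140,330,15):
        k=m&(abs(S[...,2]-z)<7.5); P=S[k]
        if len(P)>2: print(z,len(P),"y",P[:,1].min().round(),np.median(P[:,1]).round(),"x",P[:,0].min().round(),P[:,0].max().round())
    if n=="side": cv2.imwrite("pics/s3.png",cv2.resize(c["img"][80:280,150:400],None,fx=3,fy=3))
    else: cv2.imwrite("pics/t3.png",cv2.resize(c["img"][130:250,220:360],None,fx=5,fy=5))
```

```text
t 4.3 tcp in scale [ -1.9  22.  151.6] axes in scale [[-1.0, 0.001, -0.0], [0.001, 1.0, 0.0], [0.0, 0.0, -1.0]] F [-0.4 -0.3  0.7] w -0.04925293651528509
side tcp px 258.5 180.0
140 59 y 58.0 64.0 x -22.0 24.0
155 60 y 64.0 70.0 x -22.0 24.0
185 8 y 14.0 16.0 x -12.0 7.0
200 33 y 7.0 11.0 x -12.0 7.0
215 34 y 7.0 10.0 x -12.0 7.0
230 15 y -10.0 -5.0 x -15.0 8.0
245 33 y -22.0 -10.0 x -17.0 8.0
260 61 y -34.0 -1.0 x -19.0 14.0
275 88 y -40.0 -34.0 x -19.0 16.0
290 121 y -38.0 3.0 x -22.0 17.0
305 59 y -22.0 -15.0 x -12.0 8.0
320 95 y -18.0 -13.0 x -24.0 25.0
top tcp px 283.2 179.9
140 18 y 60.0 63.0 x -24.0 -1.0
155 30 y 65.0 71.0 x -23.0 -1.0
260 11 y -18.0 58.0 x -14.0 -9.0
275 6 y 63.0 65.0 x -14.0 -10.0
```

View pics/t3.png

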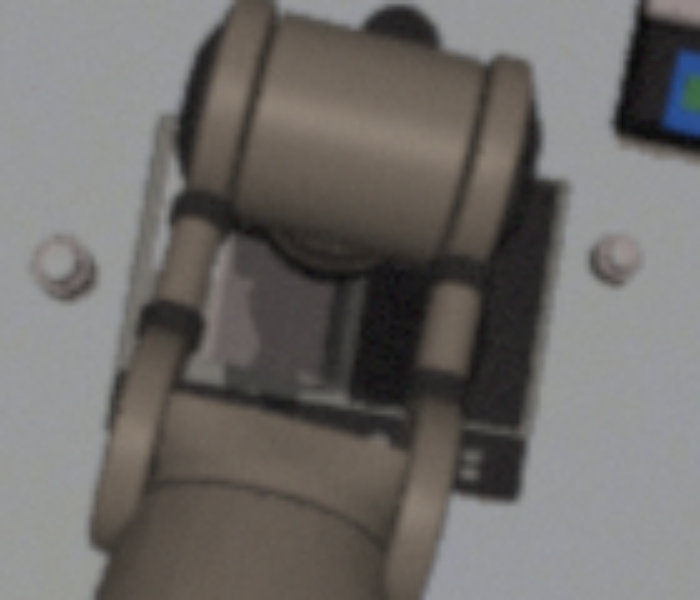

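The view from above shows the leaf untouched under the arm, so the finger passed above it. I'll measure where the finger tip really is compared with the reported TCP.

Run:
```python
from h import *
p,r,o=pose(); print(o["joint_positions"].round(3))
c=camera("side"); S=(cloud(c)-O)@RS
for u in (256,258,260):
    print(u,[(v,c["img"][v,u].tolist(),S[v,u].round(0).tolist()) for v in range(158,184,3)])
w=camera("wrist"); print(w["T_tool_cam"].round(2).tolist()); cv2.imwrite("pics/w3.png",w["img"])
z=w["range_z"]; v,u=np.mgrid[:384,:512]; P=np.stack([(u-w["cx"])/w["fx"]*z,(v-w["cy"])/w["fy"]*z,z],-1)@w["T_tool_cam"][:3,:3].T+w["T_tool_cam"][:3,3]
k=(z>0)&(abs(P[...,0])<20)&(abs(P[...,1])<40)&(P[...,2]<15)&(P[...,2]>-90); Q=P[k]; print(k.sum())
for a in range(-90,20,10):
    q=Q[abs(Q[:,2]-a)<5]
    if len(q): print(a,len(q),q.min(0).round(),q.max(0).round())
```

```text
[-0.22   0.478  1.434  0.     1.23  -1.65 ]
256 [(158, [15, 15, 15], [-9.0, -8.0, 239.0]), (161, [35, 35, 36], [-9.0, 8.0, 221.0]), (164, [34, 35, 34], [-9.0, 10.0, 210.0]), (167, [31, 31, 31], [-9.0, 11.0, 200.0]), (170, [84, 84, 87], [-8.0, 74.0, 152.0]), (173, [89, 91, 94], [-8.0, 69.0, 145.0]), (176, [91, 90, 94], [-8.0, 61.0, 140.0]), (179, [91, 92, 95], [-8.0, 58.0, 132.0]), (182, [91, 90, 94], [-8.0, 52.0, 125.0])]
258 [(158, [16, 16, 17], [-4.0, -9.0, 239.0]), (161, [24, 24, 23], [-4.0, 11.0, 219.0]), (164, [18, 16, 18], [-4.0, 9.0, 211.0]), (167, [19, 19, 20], [-4.0, 11.0, 200.0]), (170, [84, 85, 88], [-2.0, 69.0, 155.0]), (173, [87, 88, 92], [-2.0, 66.0, 147.0]), (176, [88, 88, 92], [-2.0, 61.0, 140.0]), (179, [89, 91, 94], [-2.0, 57.0, 132.0]), (182, [89, 91, 94], [-2.0, 51.0, 126.0])]
260 [(158, [20, 19, 16], [1.0, -7.0, 238.0]), (161, [21, 20, 20], [1.0, 10.0, 220.0]), (164, [23, 22, 22], [1.0, 8.0, 211.0]), (167, [17, 18, 18], [2.0, 11.0, 200.0]), (170, [107, 109, 113], [4.0, 73.0, 153.0]), (173, [118, 120, 124], [4.0, 69.0, 145.0]), (176, [118, 119, 125], [4.0, 61.0, 140.0]), (179, [119, 120, 125], [3.0, 56.0, 133.0]), (182, [93, 93, 97], [3.0, 50.0, 126.0])]
[[-0.0, -0.96, -0.27, 68.23], [1.0, -0.0, -0.0, 1.61], [0.0, -0.27, 0.96, -179.67], [0.0, 0.0, 0.0, 1.0]]
5231
-90 1617 [-12. -34. -90.] [ 14.  37. -85.]
-80 1386 [-12. -30. -85.] [ 14.  33. -75.]
-70 754 [-11. -12. -75.] [ 11.  15. -65.]
-60 583 [  6. -12. -65.] [ 12.  15. -55.]
-50 468 [  6. -12. -55.] [ 11.  15. -45.]
-40 102 [  6. -11. -45.] [ 11.  13. -40.]
10 321 [-20.  35.   9.] [20. 40. 15.]
```

View pics/w3.png

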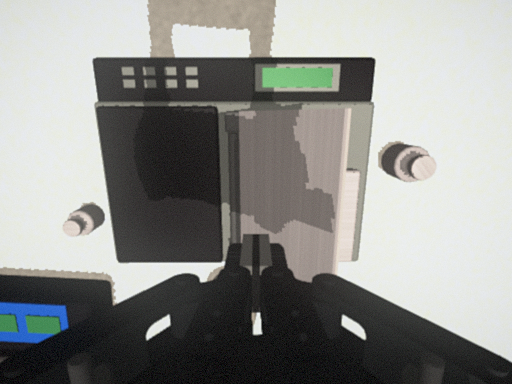

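The wrist view shows the shut fingers ending at about (257,240), well short of the leaf. Both cameras put the finger end about 40 mm behind the reported TCP. I'll plan with tip z = TCP z + 40, go back over the leaf and come down lower.

```bash
python3 -m inch '[{"slide":[0,31,0],"angular":[0,0,0]},{"slide":[0,31,0],"angular":[0,0,0]},{"slide":[0,31,0],"angular":[0,0,0]},{"slide":[0,0,19],"angular":[0,0,0]},{"slide":[0,0,19],"angular":[0,0,0]},{"slide":[0,0,19],"angular":[0,0,0]},{"slide":[0,-6,0],"angular":[0,0,0]},{"slide":[0,-6,0],"angular":[0,0,0]}]'
python3 - <<'E'
from h import *
print(arm.grip_point_offset, [a for a in dir(arm) if a[0]!='_'])
rep(); leaf()
c=camera("side"); S=(cloud(c)-O)@RS; m=(abs(S[...,0])<14)&(S[...,1]>78)&(S[...,1]<115)&(S[...,2]>100)&(S[...,2]<210)&(c["img"].sum(-1)<150)
P=S[m]; print(len(P),P.min(0).round(1),P.max(0).round(1))
w=camera("wrist"); z=w["range_z"]; v,u=np.mgrid[:384,:512]; P=np.stack([(u-w["cx"])/w["fx"]*z,(v-w["cy"])/w["fy"]*z,z],-1)@w["T_tool_cam"][:3,:3].T+w["T_tool_cam"][:3,3]
k=(z>0)&(abs(P[...,0])<20)&(abs(P[...,1])<20)&(P[...,2]<8)&(P[...,2]>-70); print(np.percentile(P[k][:,2],[50,90,99,100]).round(1))
E
```

```text
t: 5.5
eef_pos: [589.5, 28.9, 95.3]
orientation: [0.001, 0.07, 0.998, -0.0]
ft_force: [0.6, -1.3, 0.2]
grip_width: 0.3
grasp_force: 0.0
18.700000000000003 ['IKError', 'grip_point_offset']
t 5.5 tcp in scale [ -1.5 103.2  95.3] axes in scale [[-1.0, -0.0, 0.001], [-0.0, 1.0, 0.0], [-0.001, 0.0, -1.0]] F [ 0.8 -1.2  0.2] w 0.27461710618060636
top -1 57 theta 0.939 top z 157.4 y at top 72.6
top 1 8 theta 0.948 top z 147.5 y at top 51.4
side -1 284 theta 0.93 top z 154.9 y at top 70.5
side 1 372 theta 0.928 top z 154.3 y at top 70.2
41 [-13.1  82.  151.9] [ 12.3 108.5 209.7]
[-57.5 -46.1 -42.  -40.9]
```

```bash
python3 -m inch '[{"slide":[0,-7,0],"angular":[0,0,0]},{"slide":[0,-7,0],"angular":[0,0,0]},{"slide":[0,-7,-2],"angular":[0,0,0]},{"slide":[0,-7,-4],"angular":[0,0,0]},{"slide":[0,-7,-4],"angular":[0,0,0]},{"slide":[0,-7,-4],"angular":[0,0,0]},{"slide":[0,-7,-3],"angular":[0,0,0]},{"slide":[0,-7,-3],"angular":[0,0,0]}]'
python3 - <<'E'
from h import *
rep(); leaf()
E
```

```text
t: 6.7
eef_pos: [580.7, -26.8, 114.3]
orientation: [-0.001, 0.07, 0.998, -0.0]
ft_force: [0.5, 1.5, -0.6]
grip_width: -0.3
grasp_force: 0.6
t 6.7 tcp in scale [ -2.4  46.7 114.3] axes in scale [[-1.0, 0.0, -0.001], [0.0, 1.0, -0.0], [0.001, -0.0, -1.0]] F [ 0.3  1.6 -0.6] w -0.2890123180311333
top -1 79 theta 1.366 top z 179.9 y at top 28.1
top few
side -1 301 theta 1.35 top z 176.4 y at top 26.4
side 1 373 theta 1.349 top z 175.4 y at top 25.8
```

```bash
python3 -m inch '[{"slide":[0,-8.5,-2],"angular":[0,0,0]},{"slide":[0,-8.5,-2],"angular":[0,0,0]},{"slide":[0,-8.5,-1],"angular":[0,0,0]},{"slide":[0,-8.5,-1],"angular":[0,0,0]},{"slide":[0,-10.5,2],"angular":[0,0,0]},{"slide":[0,-10.3,2],"angular":[0,0,0]},{"slide":[0,-10,2.7],"angular":[0,0,0]},{"slide":[0,-10,3.7],"angular":[0,0,0]}]'
python3 - <<'E'
from h import *
rep(); leaf()
E
```

```text
t: 7.8
eef_pos: [570.8, -101.0, 110.0]
orientation: [0.0, 0.07, 0.998, -0.0]
ft_force: [1.2, -0.0, -0.3]
grip_width: -0.4
grasp_force: 0.6
t 7.8 tcp in scale [ -1.7 -28.1 110. ] axes in scale [[-1.0, 0.0, 0.001], [0.0, 1.0, -0.0], [-0.001, -0.0, -1.0]] F [ 1.2  0.1 -0.3] w -0.381520516064402
top -1 157 theta 1.977 top z 169.7 y at top -50.7
top few
side -1 180 theta 2.029 top z 168.5 y at top -51.1
side 1 231 theta 2.026 top z 168.3 y at top -51.1
```

```bash
python3 -m inch '[{"slide":[0,-9.3,4.8],"angular":[0,0,0]},{"slide":[0,-8.8,5.7],"angular":[0,0,0]},{"slide":[0,-8.1,6.6],"angular":[0,0,0]},{"slide":[0,-7.4,7.4],"angular":[0,0,0]},{"slide":[0,-6.6,8.1],"angular":[0,0,0]},{"slide":[0,-5.7,8.8],"angular":[0,0,0]},{"slide":[0,-4.8,9.3],"angular":[0,0,0]},{"slide":[0,-3.7,9.8],"angular":[0,0,0]}]'
python3 - <<'E'
from h import *
rep(); leaf()
E
```

```text
t: 8.9
eef_pos: [563.1, -154.4, 49.0]
orientation: [0.0, 0.07, 0.998, 0.0]
ft_force: [0.8, -0.9, 1.6]
grip_width: 0.2
grasp_force: 0.5
t 8.9 tcp in scale [ -1.9 -82.1  49. ] axes in scale [[-1.0, 0.0, 0.0], [0.0, 1.0, 0.0], [-0.0, 0.0, -1.0]] F [ 0.9 -0.8  1.6] w 0.15907462768883018
top -1 138 theta 2.845 top z 93.4 y at top -108.8
top 1 0 theta nan top z 72.9 y at top -30.0
side -1 168 theta 2.851 top z 91.1 y at top -112.7
side 1 225 theta 2.849 top z 91.1 y at top -112.4
  return _methods._mean(a, axis=axis, dtype=dtype,
  ret = ret.dtype.type(ret / rcount)
```

```bash
python3 -m inch '[{"slide":[0,-2,7],"angular":[0,0,0]},{"slide":[0,-1,7],"angular":[0,0,0]},{"slide":[0,0,7],"angular":[0,0,0]},{"slide":[0,0,6],"angular":[0,0,0]},{"slide":[0,0,3],"angular":[0,0,0]},{"slide":[0,0,1],"angular":[0,0,0]},{"slide":[0,0,0],"angular":[0,0,0]},{"slide":[0,0,0],"angular":[0,0,0]}]'
python3 - <<'E'
from h import *
rep()
E
```

```text
t: 10.0
eef_pos: [563.1, -157.2, 23.7]
orientation: [0.001, 0.07, 0.998, -0.001]
ft_force: [-14.0, 4.1, 38.6]
grip_width: -0.2
grasp_force: 19.4
t 10.0 tcp in scale [ -1.5 -84.9  23.7] axes in scale [[-1.0, -0.001, 0.003], [-0.001, 1.0, -0.001], [-0.003, -0.001, -1.0]] F [-14.5   2.1  38.6] w -0.1721647171686824
```

Firm contact at 39 N, so the leaf should be down. I'll back off and check.

```bash
python3 -m inch '[{"slide":[0,0,-4],"angular":[0,0,0]},{"slide":[0,0,-10],"angular":[0,0,0]},{"slide":[0,0,-20],"angular":[0,0,0]},{"slide":[0,0,-20],"angular":[0,0,0]},{"slide":[0,0,-20],"angular":[0,0,0]},{"slide":[0,0,-20],"angular":[0,0,0]},{"slide":[0,0,0],"angular":[0,0,0]},{"slide":[0,0,0],"angular":[0,0,0]}]'
python3 - <<'E'
from h import *
rep()
for n in("top","side"):
    c=camera(n); S=(cloud(c)-O)@RS
    for x in (-60,-40,40,60):
        print(n,x,[ (y,np.nanmedian(S[(abs(S[...,0]-x)<8)&(abs(S[...,1]-y)<6)&(S[...,2]<100)&(S[...,2]>20)][:,2]).round(1)) for y in (-125,-110,-90,-70,-50,-30)])
    cv2.imwrite(f"pics/{n}5.png",cv2.resize(c["img"][130:250,220:360],None,fx=5,fy=5) if n=="top" else cv2.resize(c["img"][80:280,150:400],None,fx=3,fy=3))
    if n=="top":
        w=S; m=(w[...,2]>18)&(w[...,2]<75)&(abs(w[...,0]+20)<130)&(abs(w[...,1])<150); g=m.astype(np.uint8)
E
```

```text
t: 11.0
eef_pos: [562.2, -156.8, 111.7]
orientation: [-0.001, 0.07, 0.998, 0.0]
ft_force: [-0.7, -0.1, -0.8]
grip_width: -0.0
grasp_force: 0.0
t 11.0 tcp in scale [ -2.4 -84.6 111.7] axes in scale [[-1.0, -0.0, -0.001], [-0.0, 1.0, 0.001], [0.001, 0.001, -1.0]] F [-0.7 -0.2 -0.8] w -0.02599272929059449
top -60 [(-125, np.float64(52.7)), (-110, np.float64(61.9)), (-90, np.float64(61.3)), (-70, np.float64(61.9)), (-50, np.float64(nan)), (-30, np.float64(59.8))]
top -40 [(-125, np.float64(53.3)), (-110, np.float64(61.9)), (-90, np.float64(61.1)), (-70, np.float64(61.2)), (-50, np.float64(nan)), (-30, np.float64(60.1))]
top 40 [(-125, np.float64(nan)), (-110, np.float64(nan)), (-90, np.float64(nan)), (-70, np.float64(nan)), (-50, np.float64(61.8)), (-30, np.float64(62.2))]
top 60 [(-125, np.float64(nan)), (-110, np.float64(nan)), (-90, np.float64(nan)), (-70, np.float64(nan)), (-50, np.float64(60.3)), (-30, np.float64(61.6))]
side -60 [(-125, np.float64(45.2)), (-110, np.float64(60.9)), (-90, np.float64(61.4)), (-70, np.float64(61.1)), (-50, np.float64(61.2)), (-30, np.float64(61.8))]
side -40 [(-125, np.float64(47.9)), (-110, np.float64(61.2)), (-90, np.float64(60.6)), (-70, np.float64(61.5)), (-50, np.float64(60.6)), (-30, np.float64(61.6))]
side 40 [(-125, np.float64(45.8)), (-110, np.float64(60.8)), (-90, np.float64(61.0)), (-70, np.float64(61.1)), (-50, np.float64(60.9)), (-30, np.float64(60.9))]
side 60 [(-125, np.float64(43.6)), (-110, np.float64(61.0)), (-90, np.float64(61.1)), (-70, np.float64(61.2)), (-50, np.float64(61.3)), (-30, np.float64(61.2))]
  return np.nanmean(a, axis, out=out, keepdims=keepdims)
```

View pics/side5.png

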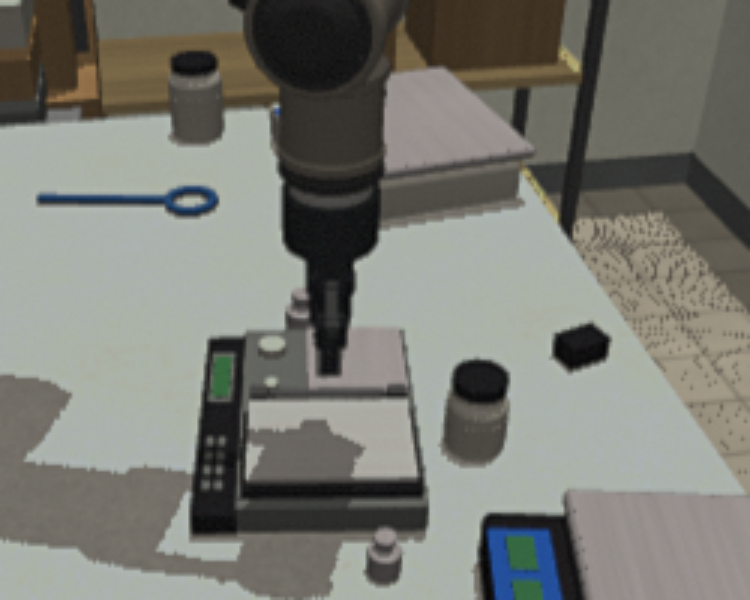

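The side picture shows the leaf lying flat on the deck (245-420, 395-480), level at about 61 mm over its whole area. The big key is at about (271,345) and the small one at (271,381). Next I'll move above the big key and check its position.

```bash
python3 -m inch '[{"slide":[6,30,0],"angular":[0,0,0]},{"slide":[9,30,0],"angular":[0,0,0]},{"slide":[9,30,0],"angular":[0,0,0]},{"slide":[9,30,0],"angular":[0,0,0]},{"slide":[10,30,0],"angular":[0,0,0]},{"slide":[10,30,0],"angular":[0,0,0]},{"slide":[0,0,15],"angular":[0,0,0]},{"slide":[0,0,15],"angular":[0,0,0]}]'
python3 - <<'E'
from h import *
rep()
c=camera("side"); S=(cloud(c)-O)@RS; g=c["img"].astype(int).min(-1)
m=(abs(S[...,0]+55)<30)&(S[...,1]>10)&(S[...,1]<125)&(S[...,2]>44)&(S[...,2]<60)
n,l,s,ce=cv2.connectedComponentsWithStats(m.astype(np.uint8))
for i in range(1,n):
    if s[i,4]>3: P=S[l==i]; print(s[i],P.min(0).round(1),P.max(0).round(1),P.mean(0).round(1))
p,r,o=pose(); w=camera("wrist"); z=w["range_z"]; v,u=np.mgrid[:384,:512]
P=np.stack([(u-w["cx"])/w["fx"]*z,(v-w["cy"])/w["fy"]*z,z],-1)@w["T_tool_cam"][:3,:3].T+w["T_tool_cam"][:3,3]
S=(P@r.as_matrix().T+p-O)@RS; S[z==0]=np.nan
m=(abs(S[...,0]+55)<30)&(S[...,1]>10)&(S[...,1]<125)&(S[...,2]>46)&(S[...,2]<60)
n,l,s,ce=cv2.connectedComponentsWithStats(m.astype(np.uint8))
for i in range(1,n):
    if s[i,4]>30: Q=S[l==i]; print("wrist",s[i],Q.min(0).round(1),Q.max(0).round(1),Q.mean(0).round(1))
cv2.imwrite("pics/w6.png",w["img"]); cv2.imwrite("pics/s6.png",cv2.resize(c["img"][80:280,150:400],None,fx=3,fy=3))
E
```

```text
t: 12.1
eef_pos: [535.2, 28.2, 81.2]
orientation: [-0.0, 0.07, 0.998, -0.0]
ft_force: [0.1, -0.4, 0.1]
grip_width: -0.2
grasp_force: 0.0
t 12.1 tcp in scale [-55.1  94.8  81.2] axes in scale [[-1.0, -0.0, -0.001], [-0.0, 1.0, -0.0], [0.001, -0.0, -1.0]] F [ 0.2 -0.4  0.1] w -0.21091106023354503
[236 192   9   7  52] [-69.2  81.6  44.3] [-44.3 110.3  53.3] [-56.2  93.7  49.5]
[238 206   5   4  16] [-61.5  26.3  45.5] [-49.8  37.1  52.4] [-55.3  30.5  49.1]
wrist [135 188  10  24 135] [-74.5  10.   46.1] [-58.   11.2  60. ] [-66.1  10.3  53.4]
wrist [ 241  194   37   36 1023] [-68.8  84.7  46.1] [-41.4 112.   52.3] [-55.9  98.2  50.3]
wrist [164 203  20  19 278] [-62.1  26.8  46. ] [-48.5  40.2  52.8] [-55.6  33.9  50.2]
```

View pics/s6.png

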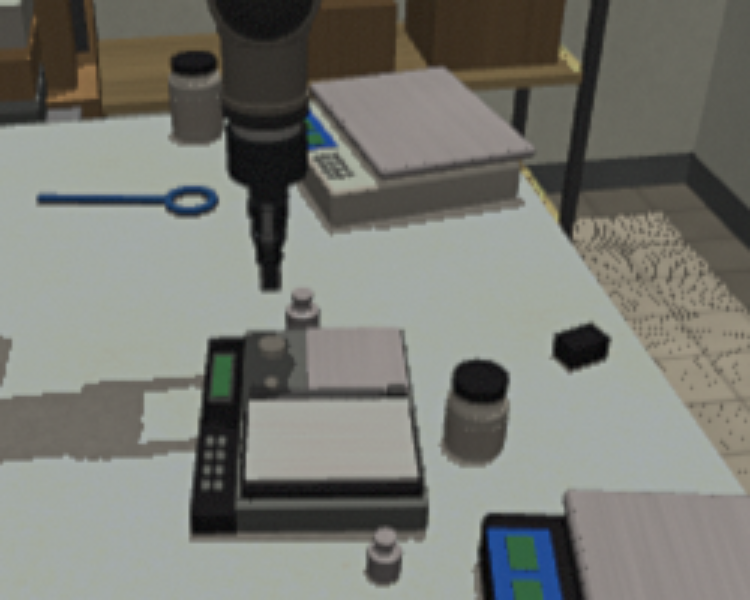

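The tip is over the big key at about (270,290), with the key below it at (271,345). The cover is still flat and nothing else has moved. Now the press.

```bash
python3 -m inch '[{"slide":[0,1,16],"angular":[0,0,0]},{"slide":[0,0,16],"angular":[0,0,0]},{"slide":[0,0,16],"angular":[0,0,0]},{"slide":[0,0,16],"angular":[0,0,0]},{"slide":[0,0,3],"angular":[0,0,0]},{"slide":[0,0,3],"angular":[0,0,0]},{"slide":[0,0,2],"angular":[0,0,0]},{"slide":[0,0,0],"angular":[0,0,0]}]'; python3 -c "
from h import *
rep()"
```

```text
t: 13.2
eef_pos: [535.8, 29.6, 11.1]
orientation: [0.0, 0.07, 0.998, 0.0]
ft_force: [-1.0, -1.2, 1.7]
grip_width: 0.2
grasp_force: 1.3
t 13.2 tcp in scale [-54.8  96.3  11.1] axes in scale [[-1.0, -0.0, 0.001], [-0.0, 1.0, 0.0], [-0.001, 0.0, -1.0]] F [-0.8 -1.3  1.7] w 0.1765212372795061
```

```bash
python3 -m inch '[{"slide":[0,0,1.5],"angular":[0,0,0]},{"slide":[0,0,1.5],"angular":[0,0,0]},{"slide":[0,0,1.5],"angular":[0,0,0]},{"slide":[0,0,1],"angular":[0,0,0]},{"slide":[0,0,1],"angular":[0,0,0]},{"slide":[0,0,0],"angular":[0,0,0]},{"slide":[0,0,0],"angular":[0,0,0]},{"slide":[0,0,0],"angular":[0,0,0]}]'; python3 -c "
from h import *
rep()"
```

```text
t: 14.2
eef_pos: [536.0, 29.6, 7.6]
orientation: [0.001, 0.07, 0.998, -0.0]
ft_force: [-11.5, 0.6, 33.8]
grip_width: -0.3
grasp_force: 16.6
t 14.2 tcp in scale [-54.6  96.3   7.6] axes in scale [[-1.0, -0.0, 0.002], [-0.0, 1.0, 0.0], [-0.002, 0.0, -1.0]] F [-11.4  -1.   33.8] w -0.2539851401036316
```

The force is 34 N, far above the 5 N needed, so the key is on its stop. I'll release straight up and check everything.

```bash
python3 -m inch '[{"slide":[0,0,-4],"angular":[0,0,0]},{"slide":[0,0,-8],"angular":[0,0,0]},{"slide":[0,0,-20],"angular":[0,0,0]},{"slide":[0,0,-30],"angular":[0,0,0]},{"slide":[0,0,-30],"angular":[0,0,0]},{"slide":[0,0,-30],"angular":[0,0,0]},{"slide":[0,0,0],"angular":[0,0,0]},{"slide":[0,0,0],"angular":[0,0,0]}]'
python3 - <<'E'
from h import *
rep()
c=camera("side"); S=(cloud(c)-O)@RS
for a,b in((-55,95),(-55,30)):
    P=S[(np.hypot(S[...,0]-a,S[...,1]-b)<(11 if b>50 else 5))]; print("key z",np.median(P[:,2]).round(1))
for y in(-110,-70,-30): P=S[(abs(S[...,0])<60)&(abs(S[...,1]-y)<6)&(S[...,2]<100)]; print("leaf",y,np.median(P[:,2]).round(1))
c0=dict(np.load("side0.npz")); d=cv2.absdiff(c["img"],c0["img"]); 
cv2.imwrite("pics/s7.png",cv2.resize(c["img"][80:330,120:420],None,fx=2.4,fy=2.4))
S0=(cloud(c0)-O)@RS
for nm,Z in(("before",S0),("after",S)):
    m=(abs(Z[...,0]+104)<15)&(abs(Z[...,1])<128)&(Z[...,2]>20)&(Z[...,2]<45); print(nm,m.sum())
    m=(Z[...,0]<20)&(Z[...,0]>-160)&(abs(Z[...,1]+130)<25)&(Z[...,2]>15)&(Z[...,2]<45); P=Z[m]; print(np.percentile(P,1,axis=0).round(1),np.percentile(P,99,axis=0).round(1))
E
```

```text
t: 15.2
eef_pos: [535.1, 29.7, 125.3]
orientation: [-0.001, 0.07, 0.998, 0.0]
ft_force: [0.4, 0.0, -1.2]
grip_width: -0.0
grasp_force: 0.0
t 15.2 tcp in scale [-55.4  96.2 125.3] axes in scale [[-1.0, -0.0, -0.001], [-0.0, 1.0, 0.0], [0.001, 0.0, -1.0]] F [ 0.4  0.1 -1.2] w -0.0032409683049582578
key z 172.7
key z 476.1
leaf -110 60.9
leaf -70 61.1
leaf -30 61.2
before 591
[-124.3 -134.7   15.4] [  19.7 -106.6   44.6]
after 586
[-124.5 -134.8   15.6] [  19.6 -106.9   44.9]
```

View pics/s7.png

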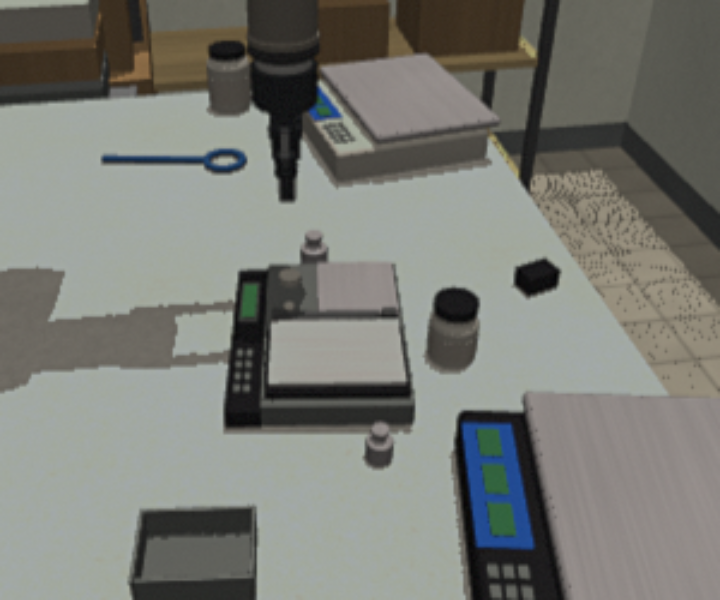

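The picture shows the cover flat (270-408, 318-385), both keys up at (291,277) and (291,307), the scale unmoved and the arm clear of everything. Handing in.

```bash
python3 -c "
from plant import close_job
print(close_job())"
```

```text
the job is handed in; nothing more can be done
None
```

I pushed the cover over without gripping it until it lay flat on the rest deck. I then pressed the big key to its stop (34 N) and released it, and handed the job in at about 15 s; no verdict came back, but the last camera check showed the scale unmoved and the arm clear.

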